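Mark a perch block with the lever press and ease the lever back up

TASK

Two spring-return marking presses stand on the bench, and one has a wooden perch block lying in it under its punch. Press that press's handle all the way down so that the punch marks the block, then let the handle come slowly back up under your hand until it is fully raised; do not let it snap back. Leave the empty press alone and the block in its place.

Things in the scene. Friction and masses are not known exactly. Their poses are not given: they have to be found in the camera images.
- loaded: The press with the block, bolted down on a plywood packing board 4 to 40 mm high: grey bed 160 x 90 x 18 mm, two grey rear cheeks with the lever's hinge 105 mm above the bed's underside, a dark steel lever rising forward from it to a wooden palm pad that overhangs the bed's front. Origin: centre of the bed's underside (top of the board); x axis from the pad end to the hinge end, z up.
- loaded_pad (a point): Centre of the top of that press's palm pad (34 mm square, 16 thick, rounded edges); moves with the lever. Raised: 176 mm above the bed's underside, 21 degrees sloped, higher at its free end. At the lower stop: about 112 mm, nearly level, 15 mm farther from the hinge. Push straight down with shut fingertips, aimed at its middle: about 2 N at the top, 15 to 20 N at the bottom.
- loaded_lever (a joint): That press's lever, rad: 0 fully raised (a spring holds it there), 0.40 lower stop. The pad is 165 mm from the hinge. The sprung punch meets the block at about 0.29 and marks it from 0.33; 0.37 (pad 59 mm below raised) is a good depth. Let go when down it snaps up at 3 rad/s or more; over 1.5 rad/s (0.25 m/s at the pad) is a snap. In the last 8 mm it is too weak to snap.
- block: Sawn wooden perch block, 45 x 85 x 26 mm, loose, lying flat between the two low fences on the loaded press's bed, under the punch, long side across the press so that it shows on both sides of the lever. Origin at the centre of its underside, 18 mm above the bed's underside.
- empty_lever (a joint): Lever of the other, same-looking press (its own packing board may differ) with nothing on its bed, rad: 0 raised, 0.40 down. Not to be pressed.
There are look-alikes about, which are no part of the job. Leave any blue look-alike of the block alone.

How it is judged:
By the outcome, as a careful person would: the job done as asked, in the order asked, and still so for the second after the job is handed in, with the robot touching nothing.
It also fails if it takes over 32 s, if anything falls off the work surface, if the arm or the gripper's body presses on something with over 40 N, if the wrist force passes 120 N, or if a joint passes its speed limit or range.

ROBOT

A 6-joint arm with a two-finger parallel gripper is mounted at the origin on a cart in front of the work surface, level with it; the furniture and walls round the work are solid. World frame = base frame: x ahead of the robot, y to its left, z up, the work surface at z = 0. Lengths are in mm, angles in rad, forces in N, time in s.
With the tool pointing down it reaches from about 350 to 775 mm from the base axis. Payload 7.3 kg.
Tool frame: the origin (TCP) lies between the finger pads; the fingertips stand 8 mm ahead of it and the grasp point (between the pads) lies 11 mm behind it; y points along the fingers, z is the direction in which the jaws open and shut, and the axes are right-handed (so a half turn about y gives the same grasp; the last joint's range is limited). The gripper opens to 92 mm and grips with 3 to 60 N. Pads are 19 mm wide; open, the fingers measure 130 mm over their backs; the gripper's body (75 mm by 190 mm) begins 47 mm behind the grasp point.
Start: joints at [0.98, 0.342, 1.524, -0, 1.275, -0.146], TCP at [225.884, 473.941, 234.741] pointing down, gripper open.
Joint ranges: [-2.53, 2.53], [-0.77, 2.02], [0.04, 2.7], [-1, 4.14], [0.28, 2.66], [-3.11, 3.11]. Speed limits (rad/s): [2.57, 2.57, 3.14, 3.14, 3.14, 3.14].

INTERFACE

Orientations are given as [roll, pitch, yaw] about the fixed x, y, z axes, in that order (R = Rz(yaw) Ry(pitch) Rx(roll)).
In Python, from plant import bot, vision, job gives the robot as it stands. The module is installed in compiled form; this text tells all that it offers.
- The arm moves only by the tool arm_command, never from a script. Its argument "deltas" is a list of rows, each a list of 4 numbers: the shift along the tool's x, y, z in m, then the turn about the tool's y in degrees. In form: [[x, y, z, twist], ...]. A call has 1 to 5 rows; each row shifts and turns the commanded pose from where the row before left it, along the tool's axes as they then stand; what a row does not reach is not made up. A row lasts 1/10 s, in which the tool goes at most 50 mm and 8.59 degrees, less where a joint would pass 70% of its speed; a pose out of reach is approached as far as the arm can. A call is refused whole if a number of a shift passes 0.05 or a number of a turn 8.59, either way. A call with a gripper value outside its range is refused whole. "claw" is the closure in counts, from 0 (fully open) to 255 (shut), set as the call begins (left out, the last holds). The fingers move at their own pace and stop on an object; the grip force is fixed at half the most. Time passes only in rows, so rows that do not move let the fingers close. It gives the time, the measured TCP pose, the force and the opening at its end, in the units of the state.
- bot.get_obs(): the state, without advancing time (a new reading comes with each control period).
- vision.capture(name): name is "scene" or "side" or "wrist"; returns a dict with "img" (400x640x3 uint8, red, green, blue), "camera_matrix" (3x3 intrinsics, pixels), "dist_coeffs" ([k1, k2, p1, p2, k3] as OpenCV has them; the pictures are not rectified), "world_to_cam" (4x4, takes a point from world to camera coordinates); the wrist camera has in their place "mount" (4x4, takes a point from camera to tool coordinates, whose origin is the TCP and whose axes are the tool frame's). Camera axes: x right, y down, z forward; pixel columns grow to the right and rows downward; lengths in mm; the calibration is good to about 2 mm. A picture is of the moment at which its call begins: read the wrist's pose just before it. There is no depth.
- job.close_job(): hands the job in, once; it reports no verdict.
Trained networks look in a picture, given as the dict that the camera call returned (one of the last four; its "shot" number tells which), for a name from the list of things; names that differ only in an ending like _2 or _b are one class to them, and where a whole thing is asked for, a point or a joint stands for the part that bears it (a point fixed in the world has none). Each returns a list of dicts, best first, with "confidence" (0 to 1); they miss things now and then, are a little off and sometimes report something else, mostly with a low value. They report only what shows in the picture. A call takes as long as a camera call. They do not tell look-alikes from the thing itself.
- vision.find_in(picture, name): "xyz" ([x, y, z] in mm, in the coordinates of the camera as it stood for that picture, good to about 4 mm: the middle of the surface that is visible of it).
- vision.regions_of(picture, name): "mask" (400x640 bool, what is visible of it).
The state is a dict: "time": time; "joint_positions": joint angles; "dq": joint speeds; "tau": joint torques, N m; "tool_pos": TCP position; "tcp_rot": TCP orientation; "contact_force": force on the tool from outside, world axes, zero at the start; "moment": the same for the moment, N m; "grip_width": finger opening in mm.
Only numpy, scipy, OpenCV 4.12 (cv2) and the standard library are available. Lean on these libraries where they do the work, as an engineer would, in place of code of your own. Each camera call takes 0.05 s, during which the arm holds its last target. There are 200 camera calls.

## Working session

There is one attempt and no reset: what is moved stays moved. The work goes in short steps, Python scripts to look and compute and a tool call to move; the robot and the scene stay as the last step left them, time stands still between calls to the robot, and variables do not carry over. Pictures are saved under pics/ and viewed, about 8 in all and at most 12, crops included, and the job is handed in when it is done.

Besides the shell and the picture viewer there is one more tool, called after "Call:" by a JSON object that holds its "op" and its "data", one argument or row to a line. arm_command: Moves the arm, as the interface text tells. Its arguments: {"type":"object","properties":{"deltas":{"type":"array","items":{"type":"array","items":{"type":"number"}}},"claw":{"type":"number"}},"required":["deltas"]}

```bash
mkdir -p pics
cat > h.py <<'E'
from plant import bot, vision, job
import numpy as np, cv2
def W(c,p): 
    return (np.linalg.inv(c["world_to_cam"])@np.append(p,1))[:3]
E
python3 - <<'E'
from h import *
o=bot.get_obs(); print({k:np.round(v,3).tolist() for k,v in o.items()})
for n in ["scene","side"]:
    c=vision.capture(n); cv2.imwrite(f"pics/{n}.png",c["img"][:,:,::-1])
    for t in ["loaded","loaded_pad","block","loaded_lever"]:
        for d in vision.find_in(c,t): print(n,t,round(d["confidence"],2),W(c,d["xyz"]).round())
E
```

```text
{'time': 0.0, 'joint_positions': [0.98, 0.343, 1.525, -0.0, 1.275, -0.146], 'dq': [-0.0, 0.001, 0.002, -0.001, 0.001, -0.001], 'tau': [-0.0, -43.124, -24.422, 0.072, 0.056, -0.0], 'tool_pos': [225.653, 473.596, 234.059], 'tcp_rot': [-1.572, 0.0, -0.445], 'contact_force': [0.481, -0.322, -0.947], 'moment': [0.018, 0.007, -0.01], 'grip_width': 91.664}
scene loaded 0.55 [541. 112.  36.]
scene loaded_pad 0.75 [547. 116. 148.]
scene block 0.92 [549. 124.  60.]
scene block 0.61 [458. 528.  24.]
scene loaded_lever 0.83 [544. 116. 151.]
side loaded_pad 0.86 [551. 138. 150.]
side block 0.74 [537. 147.  62.]
side loaded_lever 0.7 [548. 137. 147.]
```

View pics/scene.png

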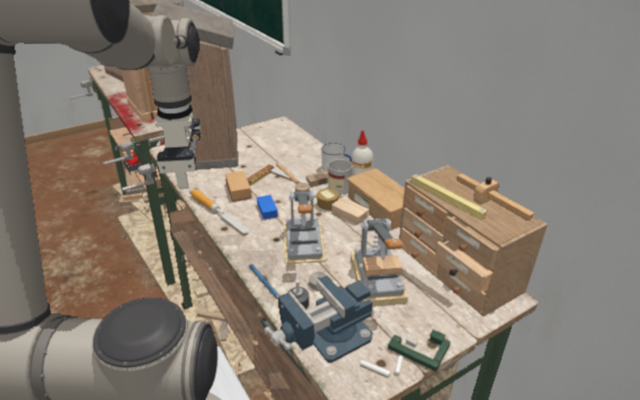

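View pics/side.png

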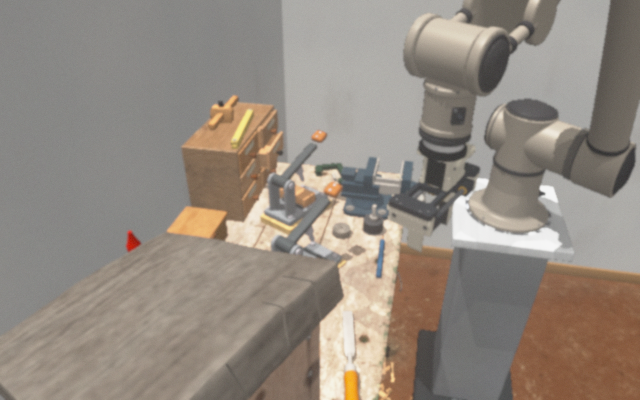

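Scene: the loaded press is at about (380,265) with its block showing, and the empty one is at (303,225). Side: the loaded pad is at about (319,136) and the empty pad at (332,187). I'll zoom in on both.

Run:
```python
import cv2,numpy as np
a=cv2.imread("pics/scene.png")[170:310,270:430]; b=cv2.imread("pics/side.png")[120:270,240:400]
a=cv2.resize(a,(400,350),interpolation=2); b=cv2.resize(b,(400,375),interpolation=2)
a=cv2.copyMakeBorder(a,0,25,0,0,cv2.BORDER_CONSTANT)
cv2.imwrite("pics/z1.png",np.hstack([a,b]))
```

```text
(no output)
```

View pics/z1.png

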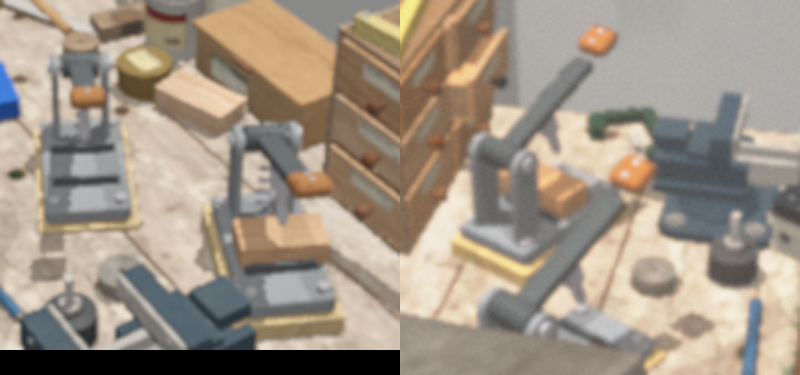

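Run:
```python
from h import *
A=vision.capture("scene");B=vision.capture("side")
def tri(a,b):
    u=[cv2.undistortPoints(np.array([[p]],float),c["camera_matrix"],np.array(c["dist_coeffs"])).reshape(2,1) for c,p in((A,a),(B,b))]
    X=cv2.triangulatePoints(A["world_to_cam"][:3],B["world_to_cam"][:3],*u).ravel();X=X[:3]/X[3]
    for c,p in((A,a),(B,b)):
        q=cv2.projectPoints(X,cv2.Rodrigues(c["world_to_cam"][:3,:3])[0],c["world_to_cam"][:3,3],c["camera_matrix"],np.array(c["dist_coeffs"]))[0].ravel(); e=np.round(q-p,1); print(e,end=' ')
    return X.round()
print("pad",tri((394,242.4),(319.2,135.2)));print("hinge",tri((374,224.),(281.6,180)))
print("empty pad",tri((305,208.4),(333,188)))
for c in(A,B):
    print("cam",np.linalg.inv(c["world_to_cam"])[:3,3].round())
    for d in vision.regions_of(c,"block"):
        v,u=np.nonzero(d["mask"]);print("block",d["confidence"],u.mean(),v.mean(),len(u))
    for d in vision.regions_of(c,"loaded_pad"):
        v,u=np.nonzero(d["mask"]);print("pad",d["confidence"],u.min(),u.max(),v.min(),v.max(),len(u))
```

```text
[-0.3  0.3] [-0.3 -0.2] pad [516.  54. 190.]
[ 0.3 -0.3] [0.3 0.3] hinge [578. 193. 127.]
[-0.1  0.1] [-0.1 -0.1] empty pad [435. 277. 175.]
cam [ -38. -535.  831.]
block 0.69 382.13323983169704 265.8134642356241 713
block 0.64 267.33 206.6525 400
pad 0.73 367 402 219 259 603
cam [ 266. 1174.  740.]
block 0.75 303.4029850746269 196.39402985074628 335
pad 0.71 271 325 131 188 791
```

Run:
```python
from h import *
A=vision.capture("scene")
def atz(p,z):
    u=cv2.undistortPoints(np.array([[p]],float),A["camera_matrix"],np.array(A["dist_coeffs"])).ravel()
    M=np.linalg.inv(A["world_to_cam"]);d=M[:3,:3]@np.append(u,1);o=M[:3,3];t=(z-o[2])/d[2];return (o+t*d).round()
print("cab bottom corners",atz((403,238),0),atz((487,310),0),"drawer",atz((449,280),70), "vice top",atz((350,285),100))
# top corner vertical above bottom corner
print("top L",[atz((405,182),z) for z in(150,200,250)])
print("top R",[atz((488,248),z) for z in(150,200,250)])
```

```text
cab bottom corners [715. 231.   0.] [705. -75.   0.] drawer [640.  -5.  70.] vice top [425.  75. 100.]
top L [array([738., 272., 150.]), array([681., 213., 200.]), array([624., 153., 250.])]
top R [array([713., -33., 150.]), array([658., -70., 200.]), array([ 603., -107.,  250.])]
```

Call:
{"op": "arm_command", "data": {
  "deltas": [
    [0.03, 0, -0.017, 0],
    [0.03, 0, -0.017, 0],
    [0.03, 0, -0.017, 0],
    [0.03, 0, -0.017, 0],
    [0.03, 0, -0.017, 0]
  ],
  "claw": 255
}}

```text
time: 1.35
tool_pos: [325.3, 331.6, 234.9]
tcp_rot: [-1.57, -0.0, -0.445]
contact_force: [0.2, 0.4, 0.3]
grip_width: 56.5
```

Call:
{"op": "arm_command", "data": {
  "deltas": [
    [0.03, 0, -0.017, 8],
    [0.03, 0, -0.017, 0],
    [0.03, 0, -0.017, 0],
    [0.03, 0, -0.017, 0],
    [0.03, 0, -0.017, 0]
  ]
}}

```text
time: 1.85
tool_pos: [407.6, 180.2, 234.9]
tcp_rot: [-1.57, -0.0, -0.584]
contact_force: [0.4, 0.7, 0.7]
grip_width: 16.7
```

Call:
{"op": "arm_command", "data": {
  "deltas": [
    [0, 0, 0, 8.5],
    [0, 0, 0, 8.5],
    [0, 0, 0, 8.5],
    [0, 0, 0, 8.5],
    [0, 0, 0, 8.5]
  ]
}}

```text
time: 2.35
tool_pos: [407.1, 181.4, 234.8]
tcp_rot: [-1.57, 0.0, -1.332]
contact_force: [-0.9, -0.1, 0.0]
grip_width: 0.3
```

Call:
{"op": "arm_command", "data": {
  "deltas": [
    [0, 0, 0, 8.5],
    [0, 0, 0, 8.5],
    [0, 0, 0, 8.5],
    [0, 0, 0, 8.5],
    [0, 0, 0, 5.5]
  ]
}}

```text
time: 2.85
tool_pos: [407.1, 181.5, 234.8]
tcp_rot: [-1.571, 0.0, -2.021]
contact_force: [0.7, -0.0, -0.2]
grip_width: 0.8
```

Run:
```python
from h import *
from scipy.spatial.transform import Rotation as Ro
o=bot.get_obs();print(np.round(o["tool_pos"],1),np.round(o["tcp_rot"],3),o["grip_width"],np.round(o["joint_positions"],2))
c=vision.capture("wrist");cv2.imwrite("pics/w1.png",c["img"][:,:,::-1])
R=Ro.from_euler("xyz",o["tcp_rot"]).as_matrix();print(R.round(2),np.round(c["mount"],2))
for t in ["loaded_pad","block","loaded"]:
    for d in vision.find_in(c,t):
        p=(c["mount"]@np.append(d["xyz"],1))[:3];print(t,d["confidence"],(R@p+o["tool_pos"]).round())
```

```text
[407.1 181.5 234.8] [-1.571  0.    -2.021] 0.7522052141609192 [0.25 0.2  1.73 0.   1.22 0.7 ]
[[-0.44  0.    0.9 ]
 [-0.9   0.   -0.44]
 [-0.   -1.    0.  ]] [[   0.      0.97    0.24  -65.4 ]
 [   0.     -0.24    0.97 -150.14]
 [   1.     -0.     -0.     -0.73]
 [   0.      0.      0.      1.  ]]
loaded_pad 0.66 [555. 138. 147.]
block 0.57 [542. 139.  64.]
loaded 0.62 [555. 158. 125.]
```

View pics/w1.png

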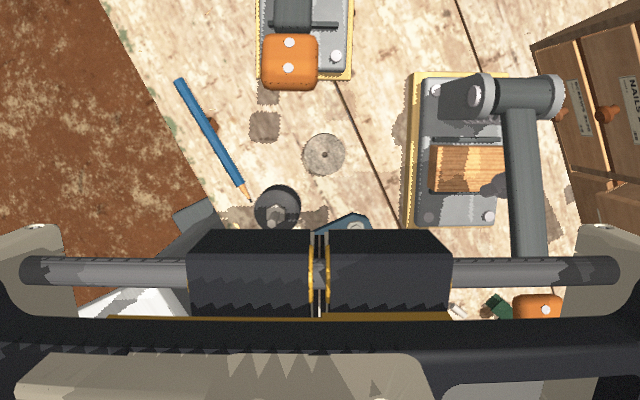

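The wrist view shows the loaded pad at (537,305), partly hidden, and the empty pad at (290,60). I'll move past the pad so it comes fully into view.

Call:
{"op": "arm_command", "data": {
  "deltas": [
    [0.028, 0, 0.038, 0],
    [0.028, 0, 0.039, 0],
    [0.028, 0, 0.039, 0],
    [0.028, 0, 0.038, 0],
    [0, 0, 0, 0]
  ]
}}

```text
time: 3.55
tool_pos: [500.1, 9.5, 234.4]
tcp_rot: [-1.569, -0.001, -2.019]
contact_force: [0.4, 1.0, -0.3]
grip_width: 0.1
```

Run:
```python
from h import *
o=bot.get_obs();print(o["time"],np.round(o["tool_pos"],1),np.round(o["tcp_rot"],3))
c=vision.capture("wrist");cv2.imwrite("pics/w2.png",c["img"][:,:,::-1])
np.savez("w2.npz",K=c["camera_matrix"],D=c["dist_coeffs"],M=c["mount"],p=o["tool_pos"],r=o["tcp_rot"])
```

```text
3.55 [500.1   9.5 234.4] [-1.569e+00 -1.000e-03 -2.019e+00]
```

View pics/w2.png

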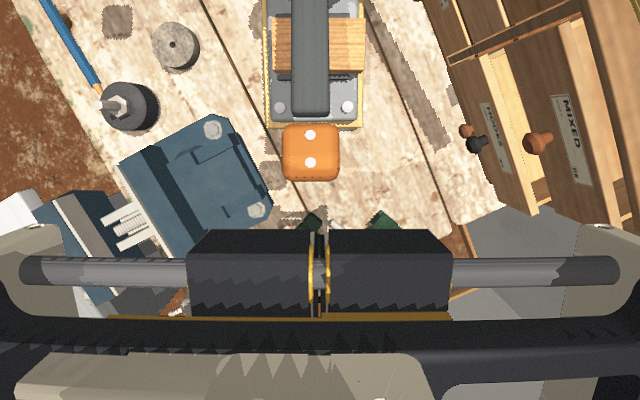

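The loaded pad is in full view, centred at about (310,149) and 56 px wide, with the block behind it and the press aligned with the tool.

Run:
```python
import numpy as np,cv2
from scipy.spatial.transform import Rotation as Ro
f=np.load("w2.npz");M=f["M"];print(f["K"][0,0],"depth",34*f["K"][0,0]/56)
R=Ro.from_euler("xyz",f["r"]).as_matrix();o=M[:3,3]
for z in (180,190,196):
    u=cv2.undistortPoints(np.array([[(310.5,149.)]]),f["K"],f["D"]).ravel()
    d=R@M[:3,:3]@np.append(u,1);ow=R@o+f["p"];t=(z-ow[2])/d[2];P=ow+t*d
    print(z,P.round(1),"tool delta mm",(R.T@(P-f["p"])).round(1),"depth",t)
```

```text
330.56369300732035 depth 200.6993850401588
180 [515.6  55.4 180. ] tool delta mm [-48.1  54.4  -6. ] depth 202.5070011075261
190 [516.2  56.1 190. ] tool delta mm [-48.9  44.4  -5.7] depth 192.6039275107663
196 [516.5  56.5 196. ] tool delta mm [-49.5  38.4  -5.6] depth 186.66208335271045
```

Call:
{"op": "arm_command", "data": {
  "deltas": [
    [-0.023, 0, -0.003, 0],
    [-0.023, 0, -0.003, 0],
    [0, 0.01, 0, 0],
    [0, 0.01, 0, 0],
    [0, 0, 0, 0]
  ]
}}

```text
time: 4.1
tool_pos: [510.6, 58.4, 212.8]
tcp_rot: [-1.574, -0.002, -2.014]
contact_force: [0.0, 0.1, 0.2]
grip_width: 0.1
```

Call:
{"op": "arm_command", "data": {
  "deltas": [
    [0, 0.003, 0, 0],
    [0, 0.003, 0, 0],
    [0, 0.002, 0, 0],
    [0, 0.002, 0, 0],
    [0, 0, 0, 0]
  ]
}}

```text
time: 4.6
tool_pos: [512.4, 58.0, 204.8]
tcp_rot: [-1.57, 0.0, -2.016]
contact_force: [0.1, -0.6, 2.4]
grip_width: 0.9
```

Call:
{"op": "arm_command", "data": {
  "deltas": [
    [0, 0.002, 0, 0],
    [0, 0.002, 0, 0],
    [0, 0.002, 0, 0],
    [0, 0.002, 0, 0],
    [0, 0, 0, 0]
  ]
}}

```text
time: 5.1
tool_pos: [512.3, 58.2, 196.5]
tcp_rot: [-1.571, -0.0, -2.016]
contact_force: [0.6, -1.0, 2.8]
grip_width: 0.5
```

Call:
{"op": "arm_command", "data": {
  "deltas": [
    [0.002, 0.004, 0.002, 0],
    [0.002, 0.004, 0.002, 0],
    [0.001, 0.004, 0, 0],
    [0.001, 0.004, 0, 0],
    [0.001, 0.004, 0, 0]
  ]
}}

```text
time: 5.6
tool_pos: [512.5, 50.1, 176.4]
tcp_rot: [-1.571, -0.0, -2.016]
contact_force: [-3.2, 1.2, 4.9]
grip_width: 0.1
```

Call:
{"op": "arm_command", "data": {
  "deltas": [
    [0.001, 0.004, 0, 0],
    [0.001, 0.004, 0, 0],
    [0.001, 0.004, 0, 0],
    [0.001, 0.003, 0, 0],
    [0, 0, 0, 0]
  ]
}}

```text
time: 6.1
tool_pos: [511.1, 47.0, 161.5]
tcp_rot: [-1.571, 0.001, -2.016]
contact_force: [-1.7, 4.2, 7.0]
grip_width: 0.4
```

Run:
```python
from h import *
c=vision.capture("side");s=vision.capture("wrist")
cv2.imwrite("pics/m1.png",np.vstack([cv2.resize(c["img"][110:260,230:390],(533,500),interpolation=2)])[:,:,::-1])
o=bot.get_obs();print({k:np.round(o[k],1) for k in("time","tool_pos","contact_force")})
```

```text
{'time': np.float64(6.2), 'tool_pos': array([511.1,  47. , 161.7]), 'contact_force': array([-1.9,  3.8,  6.9])}
```

View pics/m1.png

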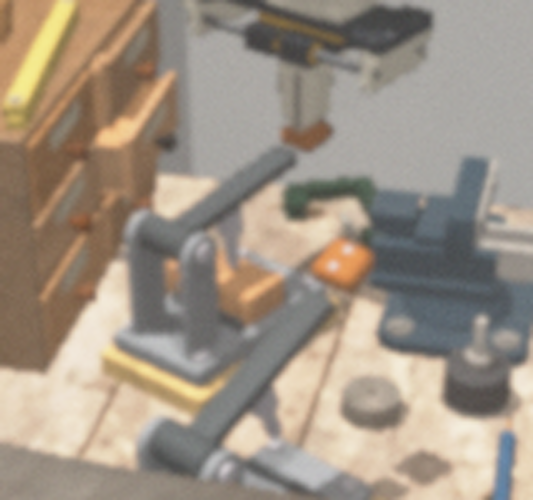

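The side view shows the fingertips squarely on the loaded pad at about (305,135), with the lever part way down and the block in place.

Call:
{"op": "arm_command", "data": {
  "deltas": [
    [0.001, 0.004, 0, 0],
    [0.001, 0.004, 0, 0],
    [0.001, 0.004, 0, 0],
    [0, 0.004, 0, 0],
    [0, 0, 0, 0]
  ]
}}

```text
time: 6.7
tool_pos: [510.3, 45.1, 146.5]
tcp_rot: [-1.57, 0.003, -2.016]
contact_force: [-3.9, 8.3, 13.5]
grip_width: 0.4
```

Call:
{"op": "arm_command", "data": {
  "deltas": [
    [0, 0.003, 0, 0],
    [0, 0.002, 0, 0],
    [0, 0, 0, 0]
  ]
}}

```text
time: 7.0
tool_pos: [510.2, 44.9, 142.1]
tcp_rot: [-1.57, 0.002, -2.015]
contact_force: [-3.8, 6.7, 16.7]
grip_width: 0.1
```

Call:
{"op": "arm_command", "data": {
  "deltas": [
    [0, 0.002, 0, 0],
    [0, 0.001, 0, 0],
    [0, 0, 0, 0]
  ]
}}

```text
time: 7.3
tool_pos: [510.2, 44.7, 139.8]
tcp_rot: [-1.569, 0.002, -2.016]
contact_force: [-7.0, 5.8, 22.3]
grip_width: 0.4
```

Run:
```python
from h import *
A=vision.capture("scene");B=vision.capture("side")
a=cv2.resize(A["img"][200:310,330:430],(400,440),interpolation=2);b=cv2.resize(B["img"][120:230,240:340],(400,440),interpolation=2)
cv2.imwrite("pics/m2.png",np.hstack([a,b])[:,:,::-1])
```

```text
(no output)
```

View pics/m2.png

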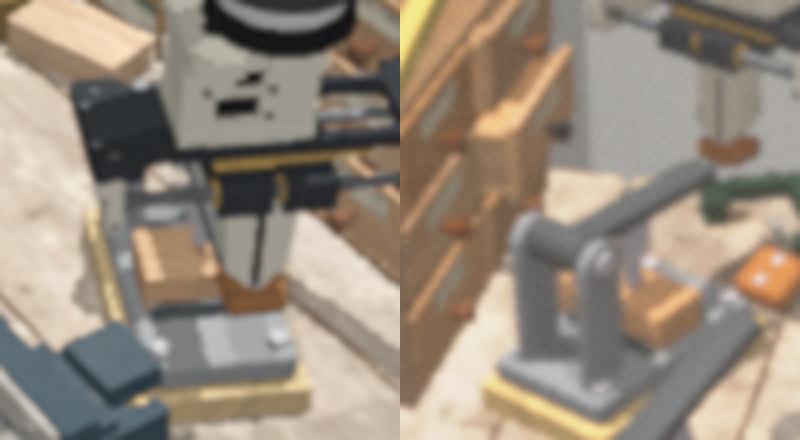

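The fingertips hold the pad low and the block is still in the bed. I'll push one small step further to be sure of the depth.

Call:
{"op": "arm_command", "data": {
  "deltas": [
    [0, 0.002, 0, 0],
    [0, 0, 0, 0]
  ]
}}

```text
time: 7.6
tool_pos: [510.3, 44.7, 139.1]
tcp_rot: [-1.568, 0.003, -2.015]
contact_force: [-11.0, 4.7, 32.6]
grip_width: 0.1
```

Force rose 10 N for 0.7 mm, so the lever is at its lower stop. Now the slow return.

Call:
{"op": "arm_command", "data": {
  "deltas": [
    [0, -0.003, 0, 0],
    [0, -0.004, 0, 0],
    [-0.0005, -0.004, 0, 0],
    [-0.0005, -0.004, 0, 0],
    [-0.0005, -0.004, 0, 0]
  ]
}}

```text
time: 8.1
tool_pos: [510.7, 46.0, 155.4]
tcp_rot: [-1.57, 0.002, -2.016]
contact_force: [-0.5, 4.8, 7.9]
grip_width: 0.1
```

Call:
{"op": "arm_command", "data": {
  "deltas": [
    [-0.001, -0.004, 0, 0],
    [-0.001, -0.004, 0, 0],
    [-0.001, -0.004, 0, 0],
    [-0.001, -0.004, 0, 0],
    [-0.001, -0.004, 0, 0]
  ]
}}

```text
time: 8.6
tool_pos: [512.4, 49.5, 174.8]
tcp_rot: [-1.571, -0.0, -2.016]
contact_force: [-2.3, 1.0, 5.8]
grip_width: 0.2
```

Call:
{"op": "arm_command", "data": {
  "deltas": [
    [-0.001, -0.004, 0, 0],
    [-0.001, -0.004, 0, 0],
    [-0.001, -0.004, 0, 0],
    [-0.001, -0.003, 0, 0],
    [-0.001, -0.003, 0, 0]
  ]
}}

```text
time: 9.1
tool_pos: [514.8, 54.4, 192.8]
tcp_rot: [-1.571, 0.0, -2.016]
contact_force: [-1.3, 2.3, 1.9]
grip_width: 0.5
```

Call:
{"op": "arm_command", "data": {
  "deltas": [
    [-0.001, -0.003, 0, 0],
    [-0.001, -0.003, 0, 0],
    [-0.001, -0.003, 0, 0],
    [0, -0.003, 0, 0],
    [0, -0.003, 0, 0]
  ]
}}

```text
time: 9.6
tool_pos: [516.3, 56.8, 207.9]
tcp_rot: [-1.57, -0.0, -2.016]
contact_force: [0.3, 0.7, -0.1]
grip_width: 0.4
```

Contact stayed on until about 200 mm, then force dropped to zero. I'll lift clear and check.

Call:
{"op": "arm_command", "data": {
  "deltas": [
    [0, -0.02, 0, 0],
    [0, -0.03, 0, 0],
    [0.03, 0, 0, 0],
    [0.04, 0, 0, 0],
    [0.04, 0, 0, 0]
  ]
}}

```text
time: 10.1
tool_pos: [467.9, -43.4, 257.7]
tcp_rot: [-1.571, -0.001, -2.014]
contact_force: [0.6, -0.8, -0.1]
grip_width: 0.4
```

Call:
{"op": "arm_command", "data": {
  "deltas": [
    [0, 0, 0, 0],
    [0, 0, 0, 0]
  ]
}}

```text
time: 10.3
tool_pos: [468.5, -43.2, 257.8]
tcp_rot: [-1.571, -0.0, -2.018]
contact_force: [0.2, 1.4, 0.9]
grip_width: 0.5
```

Run:
```python
from h import *
A=vision.capture("scene");B=vision.capture("side");C=vision.capture("wrist")
a=cv2.resize(A["img"][200:310,330:430],(400,300),interpolation=2);b=cv2.resize(B["img"][110:230,240:340],(400,300),interpolation=2)
cv2.imwrite("pics/f.png",np.vstack([np.hstack([a,b]),np.hstack([C["img"][:250],np.zeros((250,160,3),np.uint8)])])[:,:,::-1])
o=bot.get_obs();print({k:np.round(o[k],1) for k in("time","tool_pos","contact_force")})
```

```text
{'time': np.float64(10.4), 'tool_pos': array([469. , -41.7, 257.6]), 'contact_force': array([-0.1, -0.1,  0.1])}
```

View pics/f.png

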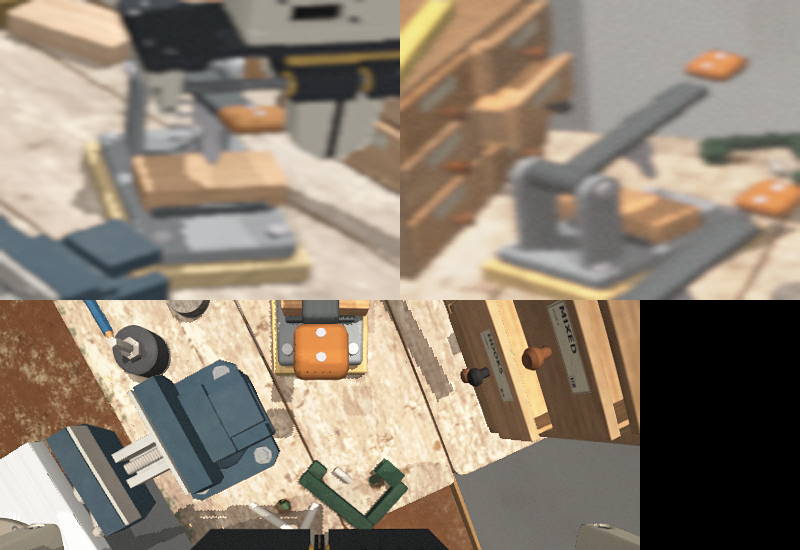

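The loaded pad is back at side pixel (319,135.5), its starting place, the block is in its bed, and the arm is clear.

```bash
python3 -c "
from plant import job; print(job.close_job())"
```

```text
the job is handed in; nothing more can be done
None
```

I pressed the loaded press's handle all the way down to its stop, let it back up slowly under the fingertips, and handed the job in at about 10.4 s.

- **Press:** the pad went down about 60 mm. At the bottom, the upward force jumped from 22 N to 33 N within 0.7 mm, which I read as the lower stop. That is past the marking depth, but I could not see the mark itself in the images.
- **Return:** I raised the handle at about 0.04 m/s. The force fell steadily, from 8 N to 6 N to 2 N, and reached zero only with the handle fully up, so it did not snap back.
- **Last checks:** the pad is back at its starting pixel in the side camera (about 319, 135.5). The block still lies under the punch, the arm is clear with no contact force, and I never touched the empty press.
- **Disagreement:** the trained network's position for the pad was really the middle of the lever, about 90 mm off. I used my own two-camera measurement instead, and the wrist camera agreed with it to about 2 mm.

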